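# Roll a measuring wheel along its gauge strip to the stop

## Task

Roll the rubber-tyred measuring wheel on its rim along the grey gauge strip, over the aluminium riser and the orange sill, into the pocket between the red kerbs. Do not lift it, let it fall or let it skid: its yellow index mark, which begins facing the red stop block, must pass underneath and finish on top. Before letting go, press the wheel against the white pad of the stop with about 10 N for a second (never bear on pad or strip with more than 25 N), then release it so that it stands there by itself, and leave the other things on the bench alone.

Things in the scene. Friction and masses are not known exactly. Their poses are not given: they have to be found in the camera images.
- wheel: Measuring wheel on its rim: black tyre, aluminium disc, 84 mm diameter, 16 mm wide, 0.2 to 0.45 kg. Origin at its centre. x axis = axle, level at the start, within 0.05 rad of the gauge's x. It turns on its brass axle (drag 0.012 Nm): 15 mm diameter, flat ends, 9 mm out of each face, 34 mm overall. Fingers closed on both axle ends (about 40 N) hold the wheel upright while it still rolls.
- mark (a point): Yellow index mark: a stripe on both faces and across the tread; this point is on the tread, 42 mm from the wheel's centre along the wheel's +y axis. At the start it points along the gauge's +y, to the stop; three quarters of a turn later, at home, it is on top.
- gauge: Fixed gauge: grey strip 70 mm wide (x), 340 mm long (y), top at z = 6 mm. Origin: centre of its underside, on the table. The wheel runs along +y. Two red kerbs, 8 mm high above the strip, 6 mm thick, stand either side of the track from y = 31 to 138 mm, 22 mm apart, flared to about 28 mm at their entry. All below are fixed to it.
- start (a point): Starting place on the strip's top (gauge x 0, y -102.7, z 6 mm): the wheel stands within 4 mm in x and 3 mm in y of it. Behind it an orange ridge 4 mm high, front edge at y = -126.5 mm, keeps the wheel from rolling back.
- riser_mid (a point): Point at strip level (z = 6 mm) under the middle of the aluminium riser, 50 mm wide, that the wheel rolls over. It climbs gently (slope 0.13) from y = -67 to -28 mm at most, is flat to y = 8 mm and falls likewise until y = 47 mm at most. Its top is 2 to 5 mm above the strip; how much is set anew each time and not reported: feel it. Rigid.
- sill_edge (a point): End of the orange sill (gauge y = 75 mm, this point at strip level): it rises 2 mm from y = 50 mm and drops off sharply here, into the pocket.
- home (a point): Spot on the strip (gauge x 0, y 95.3, z 6 mm): middle of the places where the wheel touches down when home in the pocket, against the stop. The true place lies up to 5 mm before or behind it in y, as the stop pad is set. Wheel centre 42 mm above it, axle level.
- stop: Stop at the gauge's end: red block, 56 mm tall above the strip, its near face at gauge y = 160.5 mm; before it a white pad 24 mm wide, from 12 to 52 mm above the strip, on a screw. The pad's face stands 0 to 10 mm nearer the wheel than this origin (gauge y = 142.5 mm, z = 6 mm); how much is set anew each time and not reported: feel for it. Rigid, does not give way.
- screwdriver: Bystander: screwdriver lying beside the gauge.
- pulley: Bystander: blue pulley 52 mm across, 18 mm high, lying flat beside the gauge. Origin under its centre.
- flux_jar: Bystander: jar, 44 mm across, 55 mm high.
- board: Bystander: green circuit board 100 x 70 mm.
- mouse: Bystander: black computer mouse 100 x 60 x 30 mm.
- brush: Bystander: brush lying to the right of the gauge.

How it is judged:
On the way, in this order (a step that is already met when the one before it is completed fails the run):
1. the wheel has rolled on until its mark is underneath (x of wheel in the frame of gauge between -0.02 and 0.02 m and angle between wheel's own y axis and vertical above 2.7 rad and y of wheel in the frame of gauge between -0.065 and 0 m), for 0.05 s.
2. in the pocket, mark on top, pressed against the stop with more than 4 N for 0.4 s (y of wheel in the frame of gauge between 0.086 and 0.1045 m and z of wheel in the frame of gauge below 0.051 m and angle between wheel's own y axis and vertical below 0.45 rad and angle between wheel's own x axis and vertical between 1.45 and 1.69 rad and contact force between wheel and stop above 4 N), for 0.4 s.
At the end, for the whole second after the job is handed in: The wheel stands by itself at rest in the pocket (centre at gauge y 86 to 104.5 mm, x within 5 mm, z below 51 mm), upright within 0.12 rad, its yellow mark within 0.45 rad of straight up, touched by nothing of the robot; every bystander within 20 mm of where it began (y of wheel in the frame of gauge between 0.086 and 0.1045 m and z of wheel in the frame of gauge below 0.051 m and angle between wheel's own y axis and vertical below 0.45 rad and angle between wheel's own x axis and vertical between 1.45 and 1.69 rad and x of wheel in the frame of gauge between -0.005 and 0.005 m and linear speed of wheel below 0.02 m/s and angular speed of wheel below 0.3 rad/s and contact force between the fingers and wheel below 0.1 N and distance of each of screwdriver, pulley, flux_jar, board, mouse, brush from where it was at the start of the episode below 0.02 m).
It fails at once if the wheel is lifted: its centre more than 62 mm above the table (the riser alone brings it to 53 mm at most) (z of wheel in the frame of gauge above 0.062 m).
It fails at once if the wheel falls over: leans more than 0.45 rad (angle between wheel's own x axis and vertical below 1.12 rad or angle between wheel's own x axis and vertical above 2.02 rad).
It fails at once if the wheel leaves the strip sideways (x of wheel in the frame of gauge above 0.035 m or x of wheel in the frame of gauge below -0.035 m).
It fails at once if the wheel bears on gauge, riser or stop with more than 25 N (contact force between wheel and gauge above 25 N or contact force between wheel and stop above 25 N).
It fails at once if a bystander is moved more than 30 mm (distance of any of screwdriver, pulley, flux_jar, board, mouse, brush from where it was at the start of the episode above 0.03 m).
It also fails if it takes over 72 s, if anything falls off the work surface, if the arm or the gripper's body presses on something with over 40 N, if the wrist force passes 120 N, or if a joint passes its speed limit or range.

## Robot

A 6-joint arm with a two-finger parallel gripper is mounted at the origin on the work surface. World frame = base frame: x ahead of the robot, y to its left, z up, the work surface at z = 0. Lengths are in m, angles in rad, forces in N, time in s.
With the tool pointing down it reaches from about 0.35 to 0.775 m from the base axis. Payload 7.3 kg.
Tool frame: the origin (TCP) lies midway between the tips of the shut fingers; the grasp point (between the pads) lies arm.tcp_to_grasp behind it (arm.tcp_to_grasp is the distance from the TCP to the grasp point, in m); z points along the fingers, y is the line along which they close (so a half turn about z gives the same grasp; the last joint's range is limited). The gripper opens to 92 mm and grips with 3 to 60 N. Pads are 19 mm wide; open, the fingers measure 130 mm over their backs; the gripper's body (75 mm by 190 mm) begins 47 mm behind the grasp point.
Start: joints at [0.996, 0.342, 1.524, -0, 1.275, -0.146], TCP at [0.218, 0.477, 0.227] pointing down, gripper open.
Joint ranges: [-2.53, 2.53], [-0.77, 2.02], [0.04, 2.7], [-1, 4.14], [0.28, 2.66], [-3.11, 3.11]. Speed limits (rad/s): [2.57, 2.57, 3.14, 3.14, 3.14, 3.14].

## Interface

Orientations are given as a 3x3 rotation matrix whose columns are the frame's x, y, z axes.
In Python, from workcell import arm gives the robot as it stands.
- The arm moves only by the shell command python3 -m handwheel 'ROWS'. ROWS is a JSON object whose one key "motion" holds a list of rows, each an object of numbers: "fingers": the opening, from 0 (shut) to 1 (fully open); "tx", "ty", "tz": the shift along the world's x, y, z in mm; "rx", "ry", "rz": the turn, a rotation vector about the world's x, y, z in degrees. In form: {"motion": [{"fingers": .., "tx": .., "ty": .., "tz": .., "rx": .., "ry": .., "rz": ..}, ...]}. A call has 1 to 8 rows; each row shifts and turns the commanded pose from where the row before left it; what a row does not reach is not made up. A row lasts 1/12 s, in which the tool goes at most 41.7 mm and 7.16 degrees, less where a joint would pass 70% of its speed; a pose out of reach is approached as far as the arm can. A call is refused whole if a number of a shift passes 41.7 or a number of a turn 7.16, either way. A call with a gripper value outside its range is refused whole. The fingers move at their own pace and stop on an object; the grip force is fixed at half the most. Time passes only in rows, so rows that do not move let the fingers close. It gives the time, the measured TCP pose, the force, the opening and the grip force at its end, in the units of the state.
- arm.get_state(): the state, without advancing time (a new reading comes with each control period).
- arm.get_image(name): name is "side" or "top" or "wrist"; returns a dict with "frame" (384x512x3 uint8, red, green, blue), "range_z" (384x512 float32, m along the optical axis (not along the pixel's ray), 0 where there is no reading), "camera_matrix" (3x3 intrinsics, pixels), "R" (3x3) and "t" (3): a world point X has camera coordinates R X + t; the wrist camera has in their place "tool_from_camera" (4x4, takes a point from camera to tool coordinates, whose origin is the TCP and whose axes are the flange's). Camera axes: x right, y down, z forward; pixel columns grow to the right and rows downward; lengths in m; the calibration is good to about 2 mm. A picture is of the moment at which its call begins: read the wrist's pose just before it.
- arm.hand_in(): hands the job in; it is judged then, once.
The state is a dict: "time": time; "q": joint angles; "qvel": joint speeds; "effort": joint torques, N m; "tool_pos": TCP position; "eef_rot": TCP orientation; "wrist_force": force on the tool from outside, world axes, zero at the start; "wrist_torque": the same for the moment, N m; "gripper_width": finger opening in m; "grip_force": force on a finger pad.
Only numpy, scipy, OpenCV 4.12 (cv2) and the standard library are available. Lean on these libraries where they do the work, as an engineer would, in place of code of your own. Each camera call takes 0.05 s, during which the arm holds its last target. There are 200 camera calls.

## Working session

There is one attempt and no reset: what is moved stays moved. The work goes in short steps, Python scripts to look and compute and a shell command to move; the robot and the scene stay as the last step left them, time stands still between calls to the robot, and variables do not carry over. Pictures are saved under pics/ and viewed, at most 10 in all, crops included, and the job is handed in when it is done.

```bash
ls; mkdir -p pics; python3 - <<'E'
from workcell import arm
import cv2,numpy as np
s=arm.get_state();print({k:np.round(v,4).tolist() for k,v in s.items()},arm.tcp_to_grasp)
for n in("top","side"):
    d=arm.get_image(n);cv2.imwrite(f"pics/{n}0.png",d["frame"][...,::-1]);np.savez(f"{n}0.npz",**d)
    print(n,d["camera_matrix"],d["R"],d["t"])
E
```

```text
pics
{'time': 0.0, 'q': [0.996, 0.3427, 1.525, -0.0, 1.2754, -0.146], 'qvel': [-0.0011, -0.0006, -0.0004, -0.0004, 0.0002, 0.0006], 'effort': [-0.0023, -43.1261, -24.4219, 0.0716, 0.0562, -0.0001], 'tool_pos': [0.218, 0.4771, 0.226], 'eef_rot': [[-0.9095, 0.4157, -0.0008], [0.4157, 0.9095, -0.0013], [0.0002, -0.0015, -1.0]], 'wrist_force': [1.6198, 0.355, 0.304], 'wrist_torque': [-0.0088, 0.0028, -0.0174], 'grip_force': 0.0, 'gripper_width': 0.092} 0.0188
top [[434.70440456   0.         269.16548062]
 [  0.         434.70440456 191.06836323]
 [  0.           0.           1.        ]] [[-2.60386894e-02 -9.99660795e-01  5.29756479e-04]
 [-9.92383894e-01  2.57853109e-02 -1.20454655e-01]
 [ 1.20400136e-01 -3.66220314e-03 -9.92718689e-01]] [-0.02784597  0.5260403   1.14115276]
side [[481.72595903   0.         264.48104317]
 [  0.         481.72595903 201.53170895]
 [  0.           0.           1.        ]] [[-0.99379612 -0.1099824   0.01652683]
 [-0.09081914  0.71674278 -0.69139834]
 [ 0.06419616 -0.68860995 -0.7222847 ]] [0.50109249 0.11591785 1.32638357]
```

View pics/top0.png

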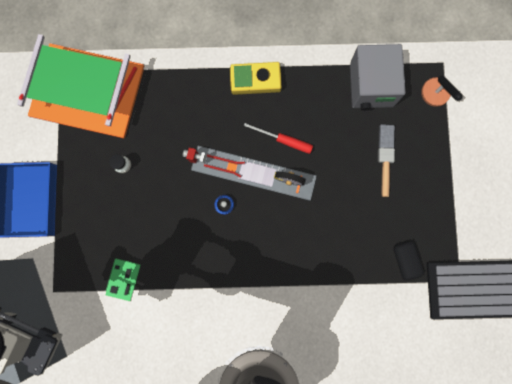

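View pics/side0.png

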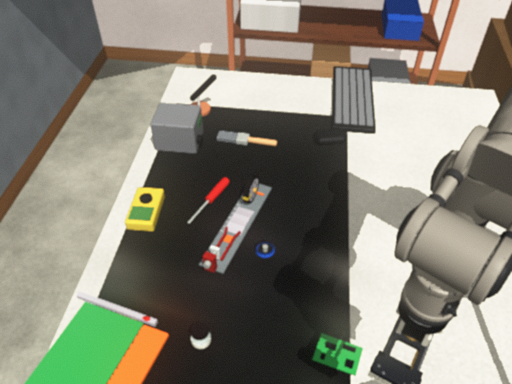

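The top view shows the gauge from the wheel end at about (312,188) to the red stop at about (190,154). The wheel is at about (290,180), the screwdriver above it and the pulley at (223,205). I'll enlarge a crop.

```bash
python3 - <<'E'
import cv2,numpy as np
d=np.load("top0.npz");f=d["frame"][130:220,175:325,::-1]
cv2.imwrite("pics/top0c.png",cv2.resize(f,None,fx=5.3,fy=5.3,interpolation=cv2.INTER_CUBIC))
E
```

```text
(no output)
```

View pics/top0c.png

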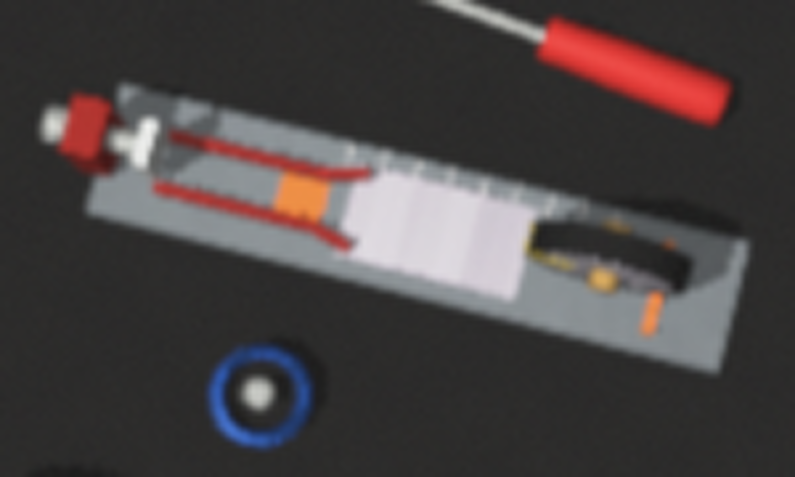

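The crop shows the strip corners at about (120,82), (87,212), (718,373) and (748,240). The wheel's near axle end is at about (603,280), the far one at about (618,225), and the yellow mark is at its left edge (530,240), facing the stop.

```bash
cat > h.py <<'E'
import numpy as np
from scipy.optimize import least_squares
d=np.load("top0.npz");K,R,t=d["camera_matrix"],d["R"],d["t"]
def px(c): return (np.array(c)+.5)/5.3-.5+[175,130]
def proj(X,K=K,R=R,t=t):
    c=np.atleast_2d(X)@R.T+t;p=c@K.T;return p[:,:2]/p[:,2:]
def ray(p,z):
    v=R.T@np.linalg.inv(K)@[*p,1];o=-R.T@t;return o+v*(z-o[2])/v[2]
def Rz(a):c,s=np.cos(a),np.sin(a);return np.array([[c,-s,0],[s,c,0],[0,0,1]])
E
python3 - <<'E'
from h import *
C=px([[120,82],[87,212],[718,373],[748,240]])
W=np.array([ray(p,.006) for p in C]);print(W.round(4))
M=np.array([[.035,.17,.006],[-.035,.17,.006],[-.035,-.17,.006],[.035,-.17,.006]])
r=least_squares(lambda v:(proj(M@Rz(v[2]).T+[v[0],v[1],0])-C).ravel(),[.5,0,0]);x,y,a=r.x
print(x,y,a,np.degrees(a),r.fun.round(2))
G=lambda p:Rz(a)@p+[x,y,0]
for c,z in(((603,280),.048),((618,225),.048),((610,248),.048),((145,142),.05)):
    w=ray(px(c),z);print(c,w.round(4),(Rz(a).T@(w-[x,y,0])).round(4))
for n,p in dict(start=[0,-.1027,.048],rm=[0,-.01,.048],home=[0,.0953,.048],stop=[0,.1425,.03]).items():print(n,G(p).round(4))
dd=d["range_z"];
# depth points in the strip region
v,u=np.mgrid[130:220,175:325];Z=dd[130:220,175:325];ok=Z>0
Pc=np.stack([(u-K[0,2])/K[0,0]*Z,(v-K[1,2])/K[1,1]*Z,Z],-1)[ok];P=(Pc-t)@R
g=(P-[x,y,0])@Rz(a)
for lo,hi in((.004,.009),(.03,.1)):
    m=(abs(g[:,0])<.06)&(abs(g[:,1])<.2)&(g[:,2]>lo)&(g[:,2]<hi);print(m.sum(),g[m].min(0).round(4),g[m].max(0).round(4),np.median(g[m],0).round(4))
m=(abs(g[:,0])<.05)&(abs(g[:,1]+.1)<.06)&(g[:,2]>.03);print(g[m].round(3).tolist()[:60])
for n,c in dict(screw=(640,70),pulley=(258,395)).items():
    w=ray(px(c),.01);print(n,(Rz(a).T@(w-[x,y,0])).round(4))
E
```

```text
[[ 0.6629  0.1559  0.006 ]
 [ 0.5939  0.1736  0.006 ]
 [ 0.5007 -0.1535  0.006 ]
 [ 0.5701 -0.1718  0.006 ]]
0.5818747898714881 0.0010611188556488068 -0.27590278791582434 -15.808065303469785 [ 0.29  0.36 -0.21 -0.21 -0.19 -0.43  0.12  0.3 ]
(603, 280) [ 0.5451 -0.0933  0.048 ] [-0.0097 -0.1008  0.048 ]
(618, 225) [ 0.5729 -0.1017  0.048 ] [ 0.0193 -0.1013  0.048 ]
(610, 248) [ 0.5612 -0.0973  0.048 ] [ 0.007  -0.1003  0.048 ]
(145, 142) [0.6213 0.1363 0.05  ] [0.0011 0.1409 0.05  ]
start [ 0.5539 -0.0978  0.048 ]
rm [ 0.5792 -0.0086  0.048 ]
home [0.6078 0.0928 0.048 ]
stop [0.6207 0.1382 0.03  ]
2093 [-0.0599 -0.1986  0.004 ] [0.06  0.2   0.009] [-0.0069  0.0068  0.0063]
514 [-0.0167 -0.1431  0.0302] [0.0187 0.1911 0.0951] [-0.003  -0.075   0.0627]
[[0.008, -0.059, 0.052], [0.007, -0.062, 0.061], [0.006, -0.065, 0.07], [0.007, -0.068, 0.072], [0.006, -0.07, 0.079], [0.007, -0.073, 0.081], [0.007, -0.075, 0.082], [0.007, -0.078, 0.083], [0.008, -0.08, 0.082], [0.008, -0.083, 0.085], [0.009, -0.085, 0.084], [0.018, -0.096, 0.049], [0.018, -0.098, 0.054], [0.019, -0.101, 0.052], [0.005
[... 454 characters left out ...]
0.061, 0.058], [0.001, -0.064, 0.066], [0.002, -0.066, 0.066], [0.001, -0.069, 0.074], [0.002, -0.071, 0.075], [0.001, -0.074, 0.083], [0.002, -0.077, 0.082], [0.002, -0.079, 0.084], [0.003, -0.082, 0.086], [0.003, -0.084, 0.087], [0.004, -0.087, 0.086], [0.004, -0.089, 0.087], [0.004, -0.092, 0.09], [0.005, -0.094, 0.09], [0.005, -0.097, 0.094], [0.006, -0.099, 0.09], [0.007, -0.102, 0.091], [0.008, -0.104, 0.089], [0.008, -0.107, 0.09], [0.009, -0.109, 0.09], [-0.001, -0.062, 0.06], [-0.001, -0.064, 0.064], [-0.001, -0.067, 0.07], [-0.002, -0.07, 0.077], [-0.001, -0.072, 0.075], [-0.0, -0.075, 0.077], [-0.001, -0.077, 0.084]]
screw [ 0.1089 -0.093   0.01  ]
pulley [-0.1064  0.0571  0.01  ]
```

```bash
python3 -m handwheel '{"motion":[{"fingers":1,"tx":17,"ty":-28.7,"rz":-4},{"fingers":1,"tx":17,"ty":-28.7,"rz":-4},{"fingers":1,"tx":17,"ty":-28.7,"rz":-4},{"fingers":1,"tx":17,"ty":-28.7,"rz":-4},{"fingers":1,"tx":17,"ty":-28.7,"rz":-4},{"fingers":1,"tx":17,"ty":-28.7,"rz":-4},{"fingers":1,"tx":17,"ty":-28.7,"rz":-4}]}'
python3 -m handwheel '{"motion":[{"fingers":1,"tx":17,"ty":-28.7,"rz":-4},{"fingers":1,"tx":17,"ty":-28.7,"rz":-4},{"fingers":1,"tx":17,"ty":-28.7,"rz":-4},{"fingers":1,"tx":17,"ty":-28.7,"rz":-4},{"fingers":1,"tx":17,"ty":-28.7,"rz":-4},{"fingers":1,"tx":17,"ty":-28.7,"rz":-4},{"fingers":1,"tx":17,"ty":-28.7,"rz":-4}]}'
python3 -m handwheel '{"motion":[{"fingers":1,"tx":17,"ty":-28.7,"rz":-4},{"fingers":1,"tx":17,"ty":-28.7,"rz":-4},{"fingers":1,"tx":17,"ty":-28.7,"rz":-4},{"fingers":1,"tx":17,"ty":-28.7,"rz":-4},{"fingers":1,"tx":17,"ty":-28.7,"rz":-4},{"fingers":1,"tx":17,"ty":-28.7,"rz":-4},{"fingers":1},{"fingers":1}]}'
python3 - <<'E'
from h import *
from workcell import arm
import cv2
s=arm.get_state();d=arm.get_image("wrist");cv2.imwrite("pics/w1.png",d["frame"][...,::-1])
np.savez("w1.npz",tp=s["tool_pos"],er=s["eef_rot"],**d)
print(s["time"],s["tool_pos"],s["eef_rot"],s["wrist_force"]);print(d["tool_from_camera"],d["camera_matrix"])
E
```

```text
0.1 [0.21807538 0.47718218 0.22612586] [[-9.09480641e-01  4.15745624e-01 -7.34003091e-04]
 [ 4.15746227e-01  9.09479949e-01 -1.13867993e-03]
 [ 1.94159894e-04 -1.34076637e-03 -9.99999082e-01]] [ 0.13792807  0.59520785 -0.71242609]
[[ 1.05903844e-03 -9.60015510e-01 -2.79944813e-01  7.49578290e-02]
 [ 9.99999400e-01  1.09527777e-03  2.69844562e-05  4.39740539e-04]
 [ 2.80711832e-04 -2.79944673e-01  9.60016094e-01 -1.57751357e-01]
 [ 0.00000000e+00  0.00000000e+00  0.00000000e+00  1.00000000e+00]] [[296.74156768   0.         257.65108653]
 [  0.         296.74156768 194.82646864]
 [  0.           0.           1.        ]]invalid input at $.motion[0]: expected keys fingers, tx, ty, tz, rx, ry, rz
invalid input at $.motion[0]: expected keys fingers, tx, ty, tz, rx, ry, rz
invalid input at $.motion[0]: expected keys fingers, tx, ty, tz, rx, ry, rz
```

View pics/w1.png

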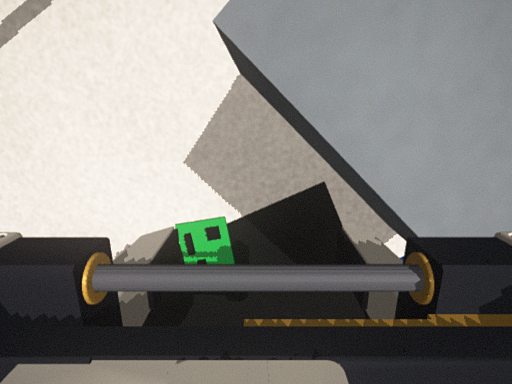

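All seven keys are needed, so nothing moved. The wrist picture only shows the board at (205,240) and the finger bar. I'll resend with full rows.

```bash
python3 -m handwheel '{"motion":[{"fingers":1,"tx":17,"ty":-28.7,"tz":0,"rx":0,"ry":0,"rz":-4},{"fingers":1,"tx":17,"ty":-28.7,"tz":0,"rx":0,"ry":0,"rz":-4},{"fingers":1,"tx":17,"ty":-28.7,"tz":0,"rx":0,"ry":0,"rz":-4},{"fingers":1,"tx":17,"ty":-28.7,"tz":0,"rx":0,"ry":0,"rz":-4},{"fingers":1,"tx":17,"ty":-28.7,"tz":0,"rx":0,"ry":0,"rz":-4},{"fingers":1,"tx":17,"ty":-28.7,"tz":0,"rx":0,"ry":0,"rz":-4},{"fingers":1,"tx":17,"ty":-28.7,"tz":0,"rx":0,"ry":0,"rz":-4}]}'
python3 -m handwheel '{"motion":[{"fingers":1,"tx":17,"ty":-28.7,"tz":0,"rx":0,"ry":0,"rz":-4},{"fingers":1,"tx":17,"ty":-28.7,"tz":0,"rx":0,"ry":0,"rz":-4},{"fingers":1,"tx":17,"ty":-28.7,"tz":0,"rx":0,"ry":0,"rz":-4},{"fingers":1,"tx":17,"ty":-28.7,"tz":0,"rx":0,"ry":0,"rz":-4},{"fingers":1,"tx":17,"ty":-28.7,"tz":0,"rx":0,"ry":0,"rz":-4},{"fingers":1,"tx":17,"ty":-28.7,"tz":0,"rx":0,"ry":0,"rz":-4},{"fingers":1,"tx":17,"ty":-28.7,"tz":0,"rx":0,"ry":0,"rz":-4}]}'
python3 -m handwheel '{"motion":[{"fingers":1,"tx":17,"ty":-28.7,"tz":0,"rx":0,"ry":0,"rz":-4},{"fingers":1,"tx":17,"ty":-28.7,"tz":0,"rx":0,"ry":0,"rz":-4},{"fingers":1,"tx":17,"ty":-28.7,"tz":0,"rx":0,"ry":0,"rz":-4},{"fingers":1,"tx":17,"ty":-28.7,"tz":0,"rx":0,"ry":0,"rz":-4},{"fingers":1,"tx":17,"ty":-28.7,"tz":0,"rx":0,"ry":0,"rz":-4},{"fingers":1,"tx":17,"ty":-28.7,"tz":0,"rx":0,"ry":0,"rz":-4},{"fingers":1,"tx":0,"ty":0,"tz":0,"rx":0,"ry":0,"rz":0},{"fingers":1,"tx":0,"ty":0,"tz":0,"rx":0,"ry":0,"rz":0}]}'
python3 - <<'E'
from h import *
from workcell import arm
import cv2
s=arm.get_state();d=arm.get_image("wrist");cv2.imwrite("pics/w2.png",d["frame"][...,::-1])
np.savez("w2.npz",tp=s["tool_pos"],er=s["eef_rot"],**d)
print(s["time"],s["tool_pos"],s["eef_rot"],s["wrist_force"])
E
```

```text
time: 0.73
tool_pos: [0.3376, 0.2751, 0.2267]
eef_rot: [[-0.605, 0.796, -0.0], [0.796, 0.605, -0.0], [0.0, -0.0, -1.0]]
wrist_force: [-0.3, 0.6, -0.6]
gripper_width: 0.0919
grip_force: 0.0
time: 1.32
tool_pos: [0.4567, 0.0741, 0.2267]
eef_rot: [[-0.16, 0.987, -0.0], [0.987, 0.16, 0.0], [0.0, -0.0, -1.0]]
wrist_force: [0.3, 0.7, -0.4]
gripper_width: 0.0918
grip_force: 0.0
time: 1.98
tool_pos: [0.5583, -0.0979, 0.2257]
eef_rot: [[0.254, 0.967, -0.001], [0.967, -0.254, 0.001], [0.0, -0.002, -1.0]]
wrist_force: [-0.3, 0.2, -0.5]
gripper_width: 0.0919
grip_force: 0.0
1.9833 [ 0.55832999 -0.09785503  0.22572697] [[ 2.53648246e-01  9.67295446e-01 -1.44461305e-03]
 [ 9.67296510e-01 -2.53647701e-01  5.52080781e-04]
 [ 1.67602446e-04 -1.53740349e-03 -9.99998804e-01]] [-0.34742561  0.17664588 -0.53550502]
```

View pics/w2.png

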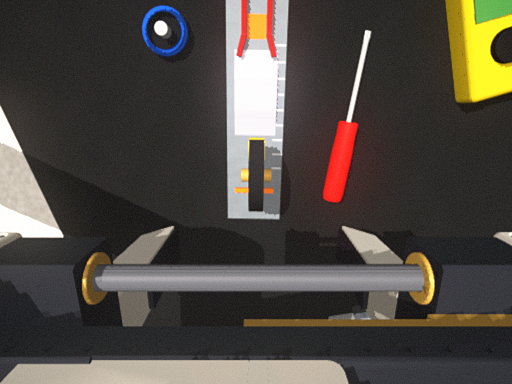

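The wrist view shows the wheel at about (257,175), axle ends at about (241,175) and (271,175), the mark at its upper (stop) end, and the fingers on either side. I'll enlarge it for an exact position.

```bash
python3 - <<'E'
import cv2,numpy as np
f=np.load("w2.npz")["frame"][20:225,205:310,::-1]
cv2.imwrite("pics/w2c.png",cv2.resize(f[0:205][100:],None,fx=5.6,fy=5.6,interpolation=cv2.INTER_CUBIC))
E
```

```text
(no output)
```

View pics/w2c.png

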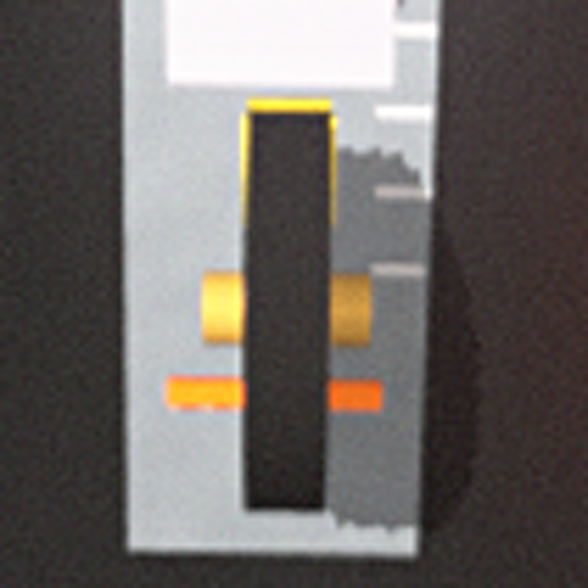

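```bash
cat >> h.py <<'E'
GX,GY,GA=0.58187,0.00106,-0.2759
def togauge(w): return (np.asarray(w)-[GX,GY,0])@Rz(GA)
def wray(w,p,z):
    T=w["tool_from_camera"];Rc=w["er"]@T[:3,:3];o=w["tp"]+w["er"]@T[:3,3]
    v=Rc@np.linalg.inv(w["camera_matrix"])@[*p,1];return o+v*(z-o[2])/v[2]
E
python3 - <<'E'
from h import *
w=np.load("w2.npz");pc=lambda c:(np.array(c)+.5)/5.6-.5+[205,120]
P=lambda n,c,z:print(n,(x:=wray(w,pc(c),z)).round(4),togauge(x).round(4))
P("axL",(202,307),.050);P("axR",(373,310),.050);P("axC",(287.5,308.5),.050)
P("treadtop",(287,300),.09);P("markfront",(289,100),.048)
P("cBL",(128,552),.006);P("cBR",(418,553),.006);P("sideL",(123,0),.006);P("sideR",(442,0),.006)
P("riserL",(166,83),.006);P("riserR",(396,88),.006);P("ridgeF",(205,377),.010)
for n,c,z in(("riser far L",(236,51),.006),("riser far R",(277,51),.006),("sill-edge",(258,14),.008)):
    x=wray(w,c,z);print(n,x.round(4),togauge(x).round(4))
# depth: riser height over strip
T=w["tool_from_camera"];K=w["camera_matrix"];Z=w["range_z"];v,u=np.mgrid[0:384,0:512]
Pc=np.stack([(u-K[0,2])/K[0,0]*Z,(v-K[1,2])/K[1,1]*Z,Z],-1)
X=(Pc@T[:3,:3].T+T[:3,3])@w["er"].T+w["tp"];g=togauge(X)
ok=(Z>0)
for a,b in zip(np.arange(-.07,.06,.01),np.arange(-.06,.07,.01)):
    m=ok&(g[...,1]>a)&(g[...,1]<b);c=m&(abs(g[...,0])<.02);e=m&(abs(g[...,0])>.028)&(abs(g[...,0])<.033)
    print(round(a,3),c.sum(),e.sum(),g[c][:,2].mean().round(4),np.median(g[c][:,2]).round(4),g[e][:,2].mean().round(4))
E
```

```text
axL [ 0.5407 -0.0902  0.05  ] [-0.0148 -0.099   0.05  ]
axR [ 0.5744 -0.0996  0.05  ] [ 0.0203 -0.0989  0.05  ]
axC [ 0.5575 -0.0949  0.05  ] [ 0.0027 -0.0989  0.05  ]
treadtop [ 0.5604 -0.0849  0.09  ] [ 0.0027 -0.0886  0.09  ]
markfront [ 0.5685 -0.0544  0.048 ] [ 0.0022 -0.057   0.048 ]
cBL [ 0.5021 -0.1527  0.006 ] [-0.0349 -0.1697  0.006 ]
cBR [ 0.57   -0.1706  0.006 ] [ 0.0353 -0.1684  0.006 ]
sideL [ 0.5374 -0.0278  0.006 ] [-0.035  -0.0399  0.006 ]
sideR [ 0.6054 -0.0456  0.006 ] [ 0.0353 -0.0385  0.006 ]
riserL [ 0.5416 -0.0475  0.006 ] [-0.0255 -0.0577  0.006 ]
riserR [ 0.591  -0.0616  0.006 ] [ 0.0259 -0.0578  0.006 ]
ridgeF [ 0.5323 -0.1142  0.01  ] [-0.0162 -0.1244  0.01  ]
riser far L [0.5697 0.0436 0.006 ] [-0.0233  0.0376  0.006 ]
riser far R [0.6157 0.0315 0.006 ] [0.0243 0.0385 0.006 ]
sill-edge [0.6038 0.0733 0.008 ] [0.0015 0.0755 0.008 ]
-0.07 431 140 0.1116 0.0697 0.173
-0.06 323 66 0.0162 0.0064 0.0055
-0.05 260 65 0.0072 0.0073 0.0056
-0.04 283 64 0.0086 0.0086 0.0056
-0.03 276 76 0.0095 0.0095 0.0059
-0.02 293 68 0.0096 0.0096 0.0057
-0.01 305 79 0.0096 0.0097 0.0057
0.0 306 82 0.0096 0.0095 0.0057
0.01 303 80 0.0088 0.0088 0.0058
0.02 310 87 0.0076 0.0076 0.0056
0.03 331 83 0.0076 0.0066 0.0056
0.04 345 75 0.0082 0.0062 0.0056
0.05 346 86 0.0084 0.0065 0.0055
```

The riser is about 3.9 mm high, with ramps at −58 to −28 and 8 to 38 mm. The wheel is at gauge (2.7, −99.4) mm. Now I'll align and descend.

```bash
python3 -m handwheel '{"motion":[{"fingers":1,"tx":-0.9,"ty":2.6,"tz":-30,"rx":0,"ry":0,"rz":-1.1},{"fingers":1,"tx":0,"ty":0,"tz":-30,"rx":0,"ry":0,"rz":0},{"fingers":1,"tx":0,"ty":0,"tz":-30,"rx":0,"ry":0,"rz":0},{"fingers":1,"tx":0,"ty":0,"tz":-30,"rx":0,"ry":0,"rz":0},{"fingers":1,"tx":0,"ty":0,"tz":-20,"rx":0,"ry":0,"rz":0},{"fingers":1,"tx":0,"ty":0,"tz":-10,"rx":0,"ry":0,"rz":0},{"fingers":1,"tx":0,"ty":0,"tz":0,"rx":0,"ry":0,"rz":0},{"fingers":1,"tx":0,"ty":0,"tz":0,"rx":0,"ry":0,"rz":0}]}'
python3 -c "
from h import *
from workcell import arm
s=arm.get_state();print(s['tool_pos'],togauge(s['tool_pos']),np.degrees(np.arctan2(*s['eef_rot'][:2,1][::-1])),s['wrist_force'],s['eef_rot'][:,2])"
```

```text
time: 2.7
tool_pos: [0.5575, -0.0933, 0.0774]
eef_rot: [[0.269, 0.963, 0.0], [0.963, -0.269, -0.0], [0.0, 0.0, -1.0]]
wrist_force: [-0.5, 0.3, -0.4]
gripper_width: 0.0919
grip_force: 0.0
[ 0.55752482 -0.09325699  0.07742044] [ 0.00226872 -0.09738191  0.07742044] -15.601931479124811 [-0.54198767  0.26055925 -0.38658451] [ 4.11802981e-04 -3.35940634e-05 -9.99999915e-01]
```

```bash
python3 -m handwheel '{"motion":[{"fingers":1,"tx":0,"ty":-1.5,"tz":-15,"rx":0,"ry":0,"rz":0},{"fingers":1,"tx":0,"ty":0,"tz":-15,"rx":0,"ry":0,"rz":0},{"fingers":1,"tx":0,"ty":0,"tz":-8,"rx":0,"ry":0,"rz":0},{"fingers":1,"tx":0,"ty":0,"tz":-5,"rx":0,"ry":0,"rz":0},{"fingers":1,"tx":0,"ty":0,"tz":0,"rx":0,"ry":0,"rz":0},{"fingers":1,"tx":0,"ty":0,"tz":0,"rx":0,"ry":0,"rz":0}]}'
python3 - <<'E'
from h import *
from workcell import arm
import cv2
s=arm.get_state();print(s['tool_pos'],togauge(s['tool_pos']),s['wrist_force'])
d=arm.get_image("wrist");a=d["frame"][:,:,::-1]
b=arm.get_image("side")["frame"][160:290,180:300,::-1]
cv2.imwrite("pics/g1.png",np.hstack([cv2.resize(a,(512,384)),cv2.resize(b,(288,384),interpolation=cv2.INTER_CUBIC)]))
E
```

```text
time: 3.2
tool_pos: [0.5579, -0.0954, 0.0346]
eef_rot: [[0.27, 0.963, 0.001], [0.963, -0.27, -0.0], [-0.0, 0.001, -1.0]]
wrist_force: [1.0, -0.0, -0.3]
gripper_width: 0.0921
grip_force: 0.0
[ 0.55786437 -0.0954483   0.0345587 ] [ 0.00319237 -0.09939784  0.0345587 ] [ 0.99339356 -0.00337292 -0.28887376]
```

View pics/g1.png

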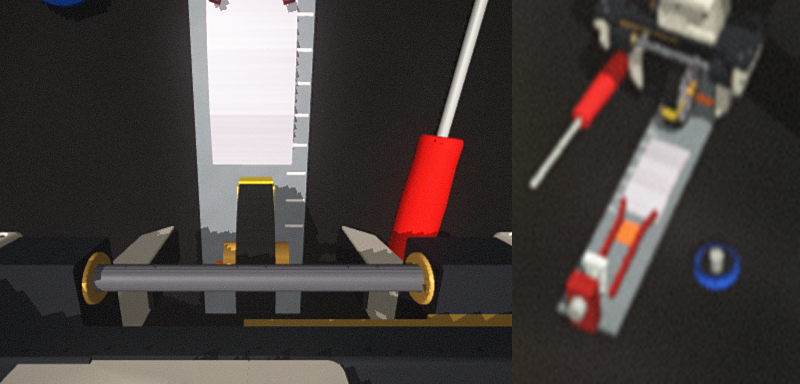

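The view shows the wheel midway between the fingers (wheel column 256, finger midline about 259), the axle at row ~253, and the screwdriver clear of the right finger. I'll check the fore-aft alignment numerically, then make the last few mm of descent.

```bash
python3 - <<'E'
from h import *
from workcell import arm
d=arm.get_image("wrist");s=arm.get_state()
w=dict(tool_from_camera=d["tool_from_camera"],camera_matrix=d["camera_matrix"],tp=s["tool_pos"],er=s["eef_rot"])
for n,c,z in(("ax front edge",(256,242.5),.051),("axL",(224,252),.05),("axR",(289,252),.05),("mark front",(256,181),.048),("riser edge",(252,164),.006)):
    x=wray(w,c,z);print(n,togauge(x).round(4),((x-s["tool_pos"])@s["eef_rot"]).round(4))
E
```

```text
ax front edge [ 0.0031 -0.0907  0.051 ] [ 0.0088 -0.0001 -0.0164]
axL [-0.0138 -0.0967  0.05  ] [ 0.0028 -0.017  -0.0154]
axR [ 0.0206 -0.0966  0.05  ] [ 0.0028  0.0174 -0.0154]
mark front [ 0.003  -0.0585  0.048 ] [ 0.041  -0.0001 -0.0134]
riser edge [ 0.0003 -0.0576  0.006 ] [ 0.0419 -0.0029  0.0286]
```

```bash
python3 -m handwheel '{"motion":[{"fingers":1,"tx":0,"ty":0,"tz":-2.5,"rx":0,"ry":0,"rz":0},{"fingers":1,"tx":0,"ty":0,"tz":-2,"rx":0,"ry":0,"rz":0},{"fingers":1,"tx":0,"ty":0,"tz":0,"rx":0,"ry":0,"rz":0},{"fingers":0.6,"tx":0,"ty":0,"tz":0,"rx":0,"ry":0,"rz":0},{"fingers":0.48,"tx":0,"ty":0,"tz":0,"rx":0,"ry":0,"rz":0},{"fingers":0.44,"tx":0,"ty":0,"tz":0,"rx":0,"ry":0,"rz":0},{"fingers":0.41,"tx":0,"ty":0,"tz":0,"rx":0,"ry":0,"rz":0}]}'
python3 -m handwheel '{"motion":[{"fingers":0.38,"tx":0,"ty":0,"tz":0,"rx":0,"ry":0,"rz":0},{"fingers":0.36,"tx":0,"ty":0,"tz":0,"rx":0,"ry":0,"rz":0},{"fingers":0.3,"tx":0,"ty":0,"tz":0,"rx":0,"ry":0,"rz":0},{"fingers":0.2,"tx":0,"ty":0,"tz":0,"rx":0,"ry":0,"rz":0},{"fingers":0.1,"tx":0,"ty":0,"tz":0,"rx":0,"ry":0,"rz":0},{"fingers":0,"tx":0,"ty":0,"tz":0,"rx":0,"ry":0,"rz":0},{"fingers":0,"tx":0,"ty":0,"tz":0,"rx":0,"ry":0,"rz":0},{"fingers":0,"tx":0,"ty":0,"tz":0,"rx":0,"ry":0,"rz":0}]}'
python3 -c "
from h import *
from workcell import arm
s=arm.get_state();print(s['tool_pos'],togauge(s['tool_pos']),s['wrist_force'],s['wrist_torque'],s['grip_force'],s['gripper_width'])"
```

```text
time: 3.93
tool_pos: [0.5574, -0.0954, 0.0293]
eef_rot: [[0.27, 0.963, 0.0], [0.963, -0.27, -0.0], [-0.0, 0.0, -1.0]]
wrist_force: [0.6, 0.4, 0.4]
gripper_width: 0.0695
grip_force: 0.0
time: 4.6
tool_pos: [0.5573, -0.0954, 0.0292]
eef_rot: [[0.27, 0.963, -0.0], [0.963, -0.27, 0.0], [-0.0, -0.0, -1.0]]
wrist_force: [-0.6, 0.2, 1.6]
gripper_width: 0.0336
grip_force: 30.0
[ 0.55727009 -0.09537165  0.02923281] [ 0.00259968 -0.09948598  0.02923281] [-0.64172532  0.17044925  1.5832288 ] [-0.07811843  0.19257633 -0.01520253] 30.00003308057785 0.033614562875277906
```

```bash
for i in 1; do python3 -m handwheel '{"motion":[{"fingers":0,"tx":0,"ty":0,"tz":-0.4,"rx":0,"ry":0,"rz":0},{"fingers":0,"tx":0,"ty":0,"tz":0,"rx":0,"ry":0,"rz":0},{"fingers":0,"tx":0,"ty":0,"tz":0,"rx":0,"ry":0,"rz":0}]}'; done
python3 -m handwheel '{"motion":[{"fingers":0,"tx":0,"ty":0,"tz":-0.4,"rx":0,"ry":0,"rz":0},{"fingers":0,"tx":0,"ty":0,"tz":0,"rx":0,"ry":0,"rz":0},{"fingers":0,"tx":0,"ty":0,"tz":0,"rx":0,"ry":0,"rz":0}]}'
```

```text
time: 4.85
tool_pos: [0.5574, -0.0954, 0.0292]
eef_rot: [[0.27, 0.963, 0.0], [0.963, -0.27, -0.0], [-0.0, 0.0, -1.0]]
wrist_force: [-2.3, 0.2, 4.0]
gripper_width: 0.0337
grip_force: 30.0
time: 5.1
tool_pos: [0.5574, -0.0954, 0.0291]
eef_rot: [[0.27, 0.963, 0.0], [0.963, -0.27, -0.0], [-0.0, 0.0, -1.0]]
wrist_force: [-2.2, 1.0, 7.0]
gripper_width: 0.0335
grip_force: 30.0
```

```bash
cat > st.py <<'E'
from h import *
from workcell import arm
s=arm.get_state();c,S=np.cos(GA),np.sin(GA)
print('gauge',(togauge(s['tool_pos'])*1e3).round(1),'F gauge',(s['wrist_force']@Rz(GA)).round(1),'yaw',np.degrees(np.arctan2(*s['eef_rot'][:2,1][::-1])-GA).round(2))
E
python3 -m handwheel '{"motion":[{"fingers":0,"tx":0,"ty":0,"tz":0,"rx":0,"ry":0,"rz":1.5},{"fingers":0,"tx":1.24,"ty":4.84,"tz":0,"rx":0,"ry":0,"rz":0},{"fingers":0,"tx":1.24,"ty":4.84,"tz":0,"rx":0,"ry":0,"rz":0},{"fingers":0,"tx":1.24,"ty":4.84,"tz":0,"rx":0,"ry":0,"rz":0},{"fingers":0,"tx":1.24,"ty":4.84,"tz":0,"rx":0,"ry":0,"rz":0}]}'; python3 st.py
python3 -m handwheel '{"motion":[{"fingers":0,"tx":1.24,"ty":4.84,"tz":0,"rx":0,"ry":0,"rz":0},{"fingers":0,"tx":1.24,"ty":4.84,"tz":0,"rx":0,"ry":0,"rz":0},{"fingers":0,"tx":0,"ty":0,"tz":0,"rx":0,"ry":0,"rz":0},{"fingers":0,"tx":0,"ty":0,"tz":0,"rx":0,"ry":0,"rz":0}]}';python3 st.py
```

```text
time: 5.52
tool_pos: [0.5624, -0.076, 0.0291]
eef_rot: [[0.245, 0.97, 0.0], [0.97, -0.245, -0.0], [-0.0, 0.001, -1.0]]
wrist_force: [-3.5, 0.1, 6.9]
gripper_width: 0.0333
grip_force: 30.0
gauge [  2.3 -79.4  29.1] F gauge [-3.4 -0.8  6.9] yaw 1.63
time: 5.85
tool_pos: [0.565, -0.066, 0.0291]
eef_rot: [[0.244, 0.97, 0.001], [0.97, -0.244, -0.0], [0.0, 0.001, -1.0]]
wrist_force: [-3.2, 0.3, 8.8]
gripper_width: 0.0339
grip_force: 30.0
gauge [  2.  -69.1  29.1] F gauge [-3.2 -0.6  8.8] yaw 1.67
```

```bash
python3 -m handwheel '{"motion":[{"fingers":0,"tx":0.99,"ty":3.87,"tz":0,"rx":0,"ry":0,"rz":0},{"fingers":0,"tx":0.99,"ty":3.87,"tz":0,"rx":0,"ry":0,"rz":0},{"fingers":0,"tx":0,"ty":0,"tz":0,"rx":0,"ry":0,"rz":0}]}'; python3 st.py
python3 -m handwheel '{"motion":[{"fingers":0,"tx":0.99,"ty":3.87,"tz":0.4,"rx":0,"ry":0,"rz":0},{"fingers":0,"tx":0,"ty":0,"tz":0,"rx":0,"ry":0,"rz":0}]}';python3 st.py
python3 -m handwheel '{"motion":[{"fingers":0,"tx":0.99,"ty":3.87,"tz":0.52,"rx":0,"ry":0,"rz":0},{"fingers":0,"tx":0,"ty":0,"tz":0,"rx":0,"ry":0,"rz":0}]}';python3 st.py
```

```text
time: 6.1
tool_pos: [0.567, -0.0581, 0.0291]
eef_rot: [[0.244, 0.97, 0.001], [0.97, -0.244, 0.0], [0.0, 0.001, -1.0]]
wrist_force: [-2.4, -0.0, 8.3]
gripper_width: 0.0331
grip_force: 30.0
gauge [  1.8 -61.   29.1] F gauge [-2.3 -0.7  8.3] yaw 1.66
time: 6.27
tool_pos: [0.5679, -0.0545, 0.0294]
eef_rot: [[0.244, 0.97, 0.0], [0.97, -0.244, -0.0], [-0.0, 0.001, -1.0]]
wrist_force: [-2.8, -1.0, 7.4]
gripper_width: 0.0339
grip_force: 30.0
gauge [  1.7 -57.2  29.4] F gauge [-2.4 -1.7  7.4] yaw 1.66
time: 6.43
tool_pos: [0.5689, -0.0507, 0.03]
eef_rot: [[0.244, 0.97, 0.0], [0.97, -0.244, -0.0], [-0.0, 0.0, -1.0]]
wrist_force: [-1.9, -0.5, 6.7]
gripper_width: 0.0335
grip_force: 30.0
gauge [  1.6 -53.3  30. ] F gauge [-1.7 -1.   6.7] yaw 1.66
```

```bash
python3 -m handwheel '{"motion":[{"fingers":0,"tx":0.99,"ty":3.87,"tz":0.52,"rx":0,"ry":0,"rz":0},{"fingers":0,"tx":0.99,"ty":3.87,"tz":0.52,"rx":0,"ry":0,"rz":0},{"fingers":0,"tx":0,"ty":0,"tz":0,"rx":0,"ry":0,"rz":0}]}'; python3 st.py
python3 -m handwheel '{"motion":[{"fingers":0,"tx":0.99,"ty":3.87,"tz":0.52,"rx":0,"ry":0,"rz":0},{"fingers":0,"tx":0.99,"ty":3.87,"tz":0.52,"rx":0,"ry":0,"rz":0},{"fingers":0,"tx":0,"ty":0,"tz":0,"rx":0,"ry":0,"rz":0}]}';python3 st.py
```

```text
time: 6.68
tool_pos: [0.5709, -0.0428, 0.031]
eef_rot: [[0.244, 0.97, 0.0], [0.97, -0.244, -0.0], [-0.0, 0.0, -1.0]]
wrist_force: [-3.4, -0.1, 6.7]
gripper_width: 0.0338
grip_force: 30.0
gauge [  1.4 -45.2  31. ] F gauge [-3.3 -1.   6.7] yaw 1.66
time: 6.93
tool_pos: [0.5728, -0.0351, 0.0321]
eef_rot: [[0.244, 0.97, 0.0], [0.97, -0.244, -0.0], [-0.0, 0.0, -1.0]]
wrist_force: [-3.8, -0.1, 7.8]
gripper_width: 0.0334
grip_force: 30.0
gauge [  1.1 -37.2  32.1] F gauge [-3.6 -1.1  7.8] yaw 1.66
```

```bash
python3 -m handwheel '{"motion":[{"fingers":0,"tx":0.99,"ty":3.87,"tz":0.52,"rx":0,"ry":0,"rz":0},{"fingers":0,"tx":0.99,"ty":3.87,"tz":0.3,"rx":0,"ry":0,"rz":0},{"fingers":0,"tx":0,"ty":0,"tz":0,"rx":0,"ry":0,"rz":0}]}'; python3 st.py
python3 -m handwheel '{"motion":[{"fingers":0,"tx":0.99,"ty":3.87,"tz":0,"rx":0,"ry":0,"rz":0},{"fingers":0,"tx":0.99,"ty":3.87,"tz":0,"rx":0,"ry":0,"rz":0},{"fingers":0,"tx":0,"ty":0,"tz":0,"rx":0,"ry":0,"rz":0}]}';python3 st.py
```

```text
time: 7.18
tool_pos: [0.5749, -0.0273, 0.0329]
eef_rot: [[0.244, 0.97, 0.0], [0.97, -0.244, -0.0], [0.0, 0.0, -1.0]]
wrist_force: [-3.3, 0.1, 7.3]
gripper_width: 0.0339
grip_force: 30.0
gauge [  1.  -29.2  32.9] F gauge [-3.2 -0.8  7.3] yaw 1.66
time: 7.43
tool_pos: [0.5769, -0.0193, 0.033]
eef_rot: [[0.244, 0.97, 0.001], [0.97, -0.244, 0.0], [0.0, 0.001, -1.0]]
wrist_force: [-2.6, 1.1, 8.9]
gripper_width: 0.0338
grip_force: 30.0
gauge [  0.8 -21.   33. ] F gauge [-2.8  0.4  8.9] yaw 1.66
```

```bash
python3 -m handwheel '{"motion":[{"fingers":0,"tx":0.99,"ty":3.87,"tz":0.2,"rx":0,"ry":0,"rz":0},{"fingers":0,"tx":0.99,"ty":3.87,"tz":0,"rx":0,"ry":0,"rz":0},{"fingers":0,"tx":0.99,"ty":3.87,"tz":0,"rx":0,"ry":0,"rz":0},{"fingers":0,"tx":0,"ty":0,"tz":0,"rx":0,"ry":0,"rz":0}]}'; python3 st.py
python3 -m handwheel '{"motion":[{"fingers":0,"tx":0.99,"ty":3.87,"tz":0,"rx":0,"ry":0,"rz":0},{"fingers":0,"tx":0.99,"ty":3.87,"tz":0,"rx":0,"ry":0,"rz":0},{"fingers":0,"tx":0.99,"ty":3.87,"tz":0,"rx":0,"ry":0,"rz":0},{"fingers":0,"tx":0,"ty":0,"tz":0,"rx":0,"ry":0,"rz":-0.8},{"fingers":0,"tx":0,"ty":0,"tz":0,"rx":0,"ry":0,"rz":-0.8},{"fingers":0,"tx":0,"ty":0,"tz":0,"rx":0,"ry":0,"rz":0}]}';python3 st.py
```

```text
time: 7.77
tool_pos: [0.5798, -0.0076, 0.0331]
eef_rot: [[0.244, 0.97, 0.001], [0.97, -0.244, 0.0], [0.0, 0.001, -1.0]]
wrist_force: [-1.9, 0.8, 7.3]
gripper_width: 0.0334
grip_force: 30.0
gauge [ 0.4 -8.9 33.1] F gauge [-2.   0.2  7.3] yaw 1.66
time: 8.27
tool_pos: [0.5828, 0.0036, 0.0331]
eef_rot: [[0.272, 0.962, 0.001], [0.962, -0.272, 0.0], [0.0, 0.001, -1.0]]
wrist_force: [-1.9, 0.8, 7.0]
gripper_width: 0.0337
grip_force: 30.0
gauge [ 0.2  2.7 33.1] F gauge [-2.   0.2  7. ] yaw 0.01
```

```bash
python3 -m handwheel '{"motion":[{"fingers":0,"tx":1.09,"ty":3.85,"tz":0,"rx":0,"ry":0,"rz":0},{"fingers":0,"tx":1.09,"ty":3.85,"tz":-0.1,"rx":0,"ry":0,"rz":0},{"fingers":0,"tx":1.09,"ty":3.85,"tz":-0.44,"rx":0,"ry":0,"rz":0},{"fingers":0,"tx":0,"ty":0,"tz":0,"rx":0,"ry":0,"rz":0}]}'; python3 st.py
python3 -m handwheel '{"motion":[{"fingers":0,"tx":1.09,"ty":3.85,"tz":-0.52,"rx":0,"ry":0,"rz":0},{"fingers":0,"tx":1.09,"ty":3.85,"tz":-0.52,"rx":0,"ry":0,"rz":0},{"fingers":0,"tx":0,"ty":0,"tz":0,"rx":0,"ry":0,"rz":0}]}';python3 st.py
```

```text
time: 8.6
tool_pos: [0.5863, 0.0158, 0.0326]
eef_rot: [[0.271, 0.962, 0.001], [0.962, -0.271, 0.001], [0.001, 0.001, -1.0]]
wrist_force: [-2.0, 2.6, 7.4]
gripper_width: 0.0337
grip_force: 30.0
gauge [ 0.2 15.4 32.6] F gauge [-2.6  2.   7.4] yaw 0.06
time: 8.85
tool_pos: [0.5884, 0.0236, 0.0316]
eef_rot: [[0.271, 0.962, 0.001], [0.962, -0.271, 0.001], [0.001, 0.001, -1.0]]
wrist_force: [-1.8, 2.6, 8.0]
gripper_width: 0.0336
grip_force: 30.0
gauge [ 0.2 23.5 31.6] F gauge [-2.5  2.   8. ] yaw 0.06
```

```bash
python3 -m handwheel '{"motion":[{"fingers":0,"tx":1.09,"ty":3.85,"tz":-0.52,"rx":0,"ry":0,"rz":0},{"fingers":0,"tx":1.09,"ty":3.85,"tz":-0.52,"rx":0,"ry":0,"rz":0},{"fingers":0,"tx":0,"ty":0,"tz":0,"rx":0,"ry":0,"rz":0}]}'; python3 st.py
python3 -m handwheel '{"motion":[{"fingers":0,"tx":1.09,"ty":3.85,"tz":-0.5,"rx":0,"ry":0,"rz":0},{"fingers":0,"tx":1.09,"ty":3.85,"tz":-0.4,"rx":0,"ry":0,"rz":0},{"fingers":0,"tx":0,"ty":0,"tz":0,"rx":0,"ry":0,"rz":0}]}';python3 st.py
python3 - <<'E'
from workcell import arm
import cv2,numpy as np
a=arm.get_image("wrist")["frame"][...,::-1]
b=arm.get_image("side")["frame"][160:290,180:300,::-1]
cv2.imwrite("pics/g2.png",np.hstack([a,cv2.resize(b,(288,384),interpolation=cv2.INTER_CUBIC)]))
E
```

```text
time: 9.1
tool_pos: [0.5906, 0.0313, 0.0305]
eef_rot: [[0.271, 0.962, 0.001], [0.962, -0.271, 0.001], [0.001, 0.001, -1.0]]
wrist_force: [-1.8, 2.9, 6.9]
gripper_width: 0.0339
grip_force: 30.0
gauge [ 0.2 31.5 30.5] F gauge [-2.5  2.3  6.9] yaw 0.06
time: 9.35
tool_pos: [0.5928, 0.039, 0.0295]
eef_rot: [[0.271, 0.962, 0.001], [0.962, -0.271, 0.001], [0.001, 0.001, -1.0]]
wrist_force: [-1.5, 1.5, 7.4]
gripper_width: 0.0337
grip_force: 30.0
gauge [ 0.2 39.4 29.5] F gauge [-1.8  1.   7.4] yaw 0.06
```

View pics/g2.png

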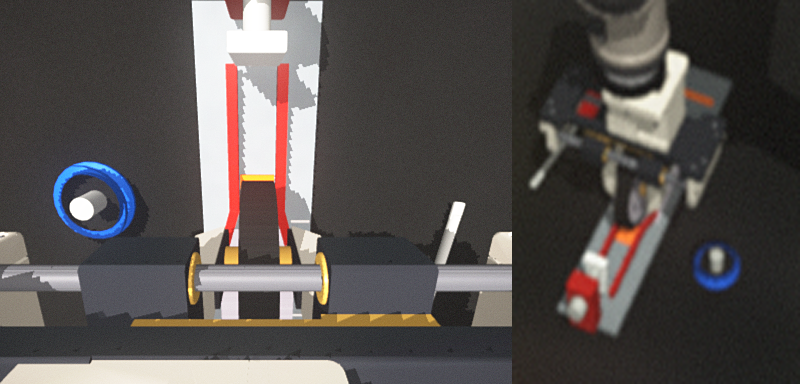

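The view shows the wheel (column 258) centred between the kerbs (227–288), the sill's orange edge just ahead at row 178, and the mark out of sight, as expected. Next I'll go over the sill in small steps.

```bash
python3 -m handwheel '{"motion":[{"fingers":0,"tx":1.09,"ty":3.85,"tz":0,"rx":0,"ry":0,"rz":0},{"fingers":0,"tx":0.82,"ty":2.89,"tz":0,"rx":0,"ry":0,"rz":0},{"fingers":0,"tx":0,"ty":0,"tz":0,"rx":0,"ry":0,"rz":0}]}'; python3 st.py
python3 -m handwheel '{"motion":[{"fingers":0,"tx":0.54,"ty":1.92,"tz":0,"rx":0,"ry":0,"rz":0},{"fingers":0,"tx":0,"ty":0,"tz":0,"rx":0,"ry":0,"rz":0}]}';python3 st.py
python3 -m handwheel '{"motion":[{"fingers":0,"tx":0.82,"ty":2.89,"tz":0.1,"rx":0,"ry":0,"rz":0},{"fingers":0,"tx":0,"ty":0,"tz":0,"rx":0,"ry":0,"rz":0}]}';python3 st.py
```

```text
time: 9.7
tool_pos: [0.5945, 0.0453, 0.0291]
eef_rot: [[0.271, 0.962, 0.0], [0.962, -0.271, 0.0], [0.0, 0.0, -1.0]]
wrist_force: [-1.2, 1.1, 5.6]
gripper_width: 0.0338
grip_force: 30.0
gauge [ 0.1 46.  29.1] F gauge [-1.4  0.8  5.6] yaw 0.06
time: 9.87
tool_pos: [0.595, 0.0469, 0.0292]
eef_rot: [[0.271, 0.962, 0.0], [0.962, -0.271, 0.0], [0.0, 0.0, -1.0]]
wrist_force: [-2.0, 1.4, 6.0]
gripper_width: 0.0337
grip_force: 30.0
gauge [ 0.2 47.7 29.2] F gauge [-2.3  0.8  6. ] yaw 0.06
time: 10.03
tool_pos: [0.5958, 0.0497, 0.0293]
eef_rot: [[0.271, 0.962, 0.0], [0.962, -0.271, -0.0], [-0.0, 0.0, -1.0]]
wrist_force: [-2.3, 0.2, 6.4]
gripper_width: 0.0339
grip_force: 30.0
gauge [ 0.2 50.6 29.3] F gauge [-2.2 -0.5  6.4] yaw 0.06
```

```bash
python3 -m handwheel '{"motion":[{"fingers":0,"tx":1.09,"ty":3.85,"tz":0.32,"rx":0,"ry":0,"rz":0},{"fingers":0,"tx":0,"ty":0,"tz":0,"rx":0,"ry":0,"rz":0}]}'; python3 st.py
python3 -m handwheel '{"motion":[{"fingers":0,"tx":1.09,"ty":3.85,"tz":0.35,"rx":0,"ry":0,"rz":0},{"fingers":0,"tx":0,"ty":0,"tz":0,"rx":0,"ry":0,"rz":0}]}';python3 st.py
```

```text
time: 10.2
tool_pos: [0.5969, 0.0537, 0.0296]
eef_rot: [[0.271, 0.962, 0.0], [0.962, -0.271, -0.0], [0.0, 0.0, -1.0]]
wrist_force: [-1.3, 0.5, 6.0]
gripper_width: 0.0336
grip_force: 30.0
gauge [ 0.2 54.7 29.6] F gauge [-1.4  0.1  6. ] yaw 0.06
time: 10.37
tool_pos: [0.598, 0.0575, 0.0299]
eef_rot: [[0.271, 0.962, 0.0], [0.962, -0.271, -0.0], [0.0, 0.0, -1.0]]
wrist_force: [-1.6, 0.4, 5.7]
gripper_width: 0.0338
grip_force: 30.0
gauge [ 0.2 58.7 29.9] F gauge [-1.7 -0.   5.7] yaw 0.06
```

```bash
python3 -m handwheel '{"motion":[{"fingers":0,"tx":1.09,"ty":3.85,"tz":0.3,"rx":0,"ry":0,"rz":0},{"fingers":0,"tx":1.09,"ty":3.85,"tz":0.3,"rx":0,"ry":0,"rz":0},{"fingers":0,"tx":0,"ty":0,"tz":0,"rx":0,"ry":0,"rz":0}]}'; python3 st.py
python3 -m handwheel '{"motion":[{"fingers":0,"tx":1.09,"ty":3.85,"tz":0.3,"rx":0,"ry":0,"rz":0},{"fingers":0,"tx":0.82,"ty":2.89,"tz":0.22,"rx":0,"ry":0,"rz":0},{"fingers":0,"tx":0,"ty":0,"tz":0,"rx":0,"ry":0,"rz":0}]}';python3 st.py
```

```text
time: 10.62
tool_pos: [0.6002, 0.0652, 0.0305]
eef_rot: [[0.271, 0.962, 0.0], [0.962, -0.271, -0.0], [0.0, 0.0, -1.0]]
wrist_force: [-1.8, 1.3, 6.4]
gripper_width: 0.0337
grip_force: 30.0
gauge [ 0.2 66.7 30.5] F gauge [-2.1  0.8  6.4] yaw 0.06
time: 10.87
tool_pos: [0.6021, 0.0719, 0.031]
eef_rot: [[0.271, 0.962, 0.0], [0.962, -0.271, 0.0], [0.0, 0.0, -1.0]]
wrist_force: [-2.4, 0.9, 5.7]
gripper_width: 0.0337
grip_force: 30.0
gauge [ 0.2 73.7 31. ] F gauge [-2.5  0.2  5.7] yaw 0.06
```

```bash
python3 -m handwheel '{"motion":[{"fingers":0,"tx":0.82,"ty":2.89,"tz":0,"rx":0,"ry":0,"rz":0},{"fingers":0,"tx":0.82,"ty":2.89,"tz":-0.25,"rx":0,"ry":0,"rz":0},{"fingers":0,"tx":0,"ty":0,"tz":0,"rx":0,"ry":0,"rz":0}]}'; python3 st.py
python3 -m handwheel '{"motion":[{"fingers":0,"tx":0.82,"ty":2.89,"tz":-0.45,"rx":0,"ry":0,"rz":0},{"fingers":0,"tx":0.82,"ty":2.89,"tz":-0.65,"rx":0,"ry":0,"rz":0},{"fingers":0,"tx":0,"ty":0,"tz":0,"rx":0,"ry":0,"rz":0}]}';python3 st.py
python3 -m handwheel '{"motion":[{"fingers":0,"tx":0.68,"ty":2.4,"tz":-0.65,"rx":0,"ry":0,"rz":0},{"fingers":0,"tx":0,"ty":0,"tz":0,"rx":0,"ry":0,"rz":0}]}';python3 st.py
```

```text
time: 11.12
tool_pos: [0.6038, 0.0779, 0.0307]
eef_rot: [[0.272, 0.962, 0.001], [0.962, -0.272, 0.0], [0.001, 0.0, -1.0]]
wrist_force: [-1.1, 1.8, 5.4]
gripper_width: 0.0339
grip_force: 30.0
gauge [ 0.2 79.9 30.7] F gauge [-1.6  1.4  5.4] yaw 0.05
time: 11.37
tool_pos: [0.6055, 0.0838, 0.0295]
eef_rot: [[0.272, 0.962, 0.001], [0.962, -0.272, 0.001], [0.001, 0.001, -1.0]]
wrist_force: [-1.4, 3.5, 4.9]
gripper_width: 0.0334
grip_force: 30.0
gauge [ 0.2 86.1 29.5] F gauge [-2.3  3.   4.9] yaw 0.05
time: 11.53
tool_pos: [0.6061, 0.0858, 0.0291]
eef_rot: [[0.271, 0.962, 0.001], [0.962, -0.271, 0.0], [0.0, 0.001, -1.0]]
wrist_force: [-1.8, 1.6, 6.5]
gripper_width: 0.0337
grip_force: 30.0
gauge [ 0.2 88.2 29.1] F gauge [-2.2  1.   6.5] yaw 0.06
```

```bash
for k in 1; do python3 -m handwheel '{"motion":[{"fingers":0,"tx":0.41,"ty":1.45,"tz":0,"rx":0,"ry":0,"rz":0},{"fingers":0,"tx":0,"ty":0,"tz":0,"rx":0,"ry":0,"rz":0}]}' >/dev/null; python3 st.py; done
python3 -m handwheel '{"motion":[{"fingers":0,"tx":0.27,"ty":0.96,"tz":0,"rx":0,"ry":0,"rz":0},{"fingers":0,"tx":0,"ty":0,"tz":0,"rx":0,"ry":0,"rz":0}]}' >/dev/null; python3 st.py
python3 -m handwheel '{"motion":[{"fingers":0,"tx":0.27,"ty":0.96,"tz":0,"rx":0,"ry":0,"rz":0},{"fingers":0,"tx":0,"ty":0,"tz":0,"rx":0,"ry":0,"rz":0}]}' >/dev/null; python3 st.py
```

```text
gauge [ 0.2 89.3 29.1] F gauge [-2.   0.2  6.7] yaw 0.05
gauge [ 0.2 90.2 29.1] F gauge [-2.3  0.1  5.6] yaw 0.05
gauge [ 0.2 91.1 29.1] F gauge [-2.2 -0.6  7.1] yaw 0.04
```

```bash
python3 -m handwheel '{"motion":[{"fingers":0,"tx":0.27,"ty":0.96,"tz":0,"rx":0,"ry":0,"rz":0},{"fingers":0,"tx":0,"ty":0,"tz":0,"rx":0,"ry":0,"rz":0}]}' >/dev/null; python3 st.py
python3 -m handwheel '{"motion":[{"fingers":0,"tx":0.27,"ty":0.96,"tz":0,"rx":0,"ry":0,"rz":0},{"fingers":0,"tx":0,"ty":0,"tz":0,"rx":0,"ry":0,"rz":0}]}' >/dev/null; python3 st.py
```

```text
gauge [ 0.2 92.1 29.1] F gauge [-3.   0.6  6.8] yaw 0.04
gauge [ 0.2 93.1 29.1] F gauge [-2.2 -0.3  6.9] yaw 0.04
```

```bash
python3 -m handwheel '{"motion":[{"fingers":0,"tx":0.27,"ty":0.96,"tz":0,"rx":0,"ry":0,"rz":0},{"fingers":0,"tx":0,"ty":0,"tz":0,"rx":0,"ry":0,"rz":0}]}' >/dev/null; python3 st.py
python3 -m handwheel '{"motion":[{"fingers":0,"tx":0.27,"ty":0.96,"tz":0,"rx":0,"ry":0,"rz":0},{"fingers":0,"tx":0,"ty":0,"tz":0,"rx":0,"ry":0,"rz":0}]}' >/dev/null; python3 st.py
```

```text
gauge [ 0.2 94.1 29.1] F gauge [-2.7  0.2  6.8] yaw 0.04
gauge [ 0.2 95.1 29.2] F gauge [-2.3 -0.8  6.4] yaw 0.05
```

```bash
python3 -m handwheel '{"motion":[{"fingers":0,"tx":0.27,"ty":0.96,"tz":0,"rx":0,"ry":0,"rz":0},{"fingers":0,"tx":0,"ty":0,"tz":0,"rx":0,"ry":0,"rz":0}]}' >/dev/null; python3 st.py
python3 -m handwheel '{"motion":[{"fingers":0,"tx":0.27,"ty":0.96,"tz":0,"rx":0,"ry":0,"rz":0},{"fingers":0,"tx":0,"ty":0,"tz":0,"rx":0,"ry":0,"rz":0}]}' >/dev/null; python3 st.py
```

```text
gauge [ 0.3 95.2 29.2] F gauge [-2.1 -4.6  6.6] yaw 0.05
gauge [ 0.2 95.3 29.1] F gauge [-2.4 -6.8  8.6] yaw 0.05
```

```bash
python3 -m handwheel '{"motion":[{"fingers":0,"tx":0.2,"ty":0.72,"tz":0,"rx":0,"ry":0,"rz":0},{"fingers":0,"tx":0,"ty":0,"tz":0,"rx":0,"ry":0,"rz":0},{"fingers":0,"tx":0,"ty":0,"tz":0,"rx":0,"ry":0,"rz":0},{"fingers":0,"tx":0,"ty":0,"tz":0,"rx":0,"ry":0,"rz":0}]}' >/dev/null; python3 st.py
python3 - <<'E'
from workcell import arm
import cv2,numpy as np
a=arm.get_image("wrist")["frame"][...,::-1]
b=arm.get_image("side")["frame"][160:290,180:300,::-1]
cv2.imwrite("pics/g3.png",np.hstack([a,cv2.resize(b,(288,384),interpolation=cv2.INTER_CUBIC)]))
E
python3 st.py
```

```text
gauge [ 0.2 95.3 29.1] F gauge [ -2.2 -10.7   8.9] yaw 0.04
gauge [ 0.2 95.3 29.1] F gauge [ -2.  -10.    9.7] yaw 0.04
```

View pics/g3.png

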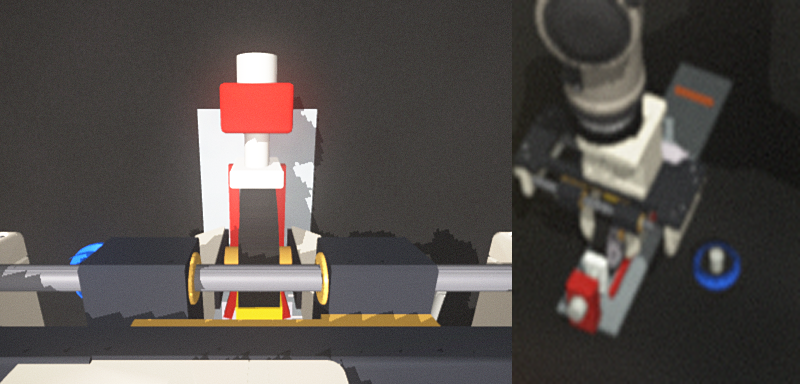

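The yellow mark sits at (258,313), on top of the wheel by the stop, and the pad touches the tyre at row ~187. I'll hold for a second, then relax the forces and release.

```bash
python3 -m handwheel '{"motion":[{"fingers":0,"tx":0,"ty":0,"tz":0,"rx":0,"ry":0,"rz":0},{"fingers":0,"tx":0,"ty":0,"tz":0,"rx":0,"ry":0,"rz":0},{"fingers":0,"tx":0,"ty":0,"tz":0,"rx":0,"ry":0,"rz":0},{"fingers":0,"tx":0,"ty":0,"tz":0,"rx":0,"ry":0,"rz":0},{"fingers":0,"tx":0,"ty":0,"tz":0,"rx":0,"ry":0,"rz":0},{"fingers":0,"tx":0,"ty":0,"tz":0,"rx":0,"ry":0,"rz":0},{"fingers":0,"tx":0,"ty":0,"tz":0,"rx":0,"ry":0,"rz":0},{"fingers":0,"tx":0,"ty":0,"tz":0,"rx":0,"ry":0,"rz":0}]}' >/dev/null; python3 st.py
python3 -m handwheel '{"motion":[{"fingers":0,"tx":0,"ty":0,"tz":0,"rx":0,"ry":0,"rz":0},{"fingers":0,"tx":0,"ty":0,"tz":0,"rx":0,"ry":0,"rz":0},{"fingers":0,"tx":0,"ty":0,"tz":0,"rx":0,"ry":0,"rz":0},{"fingers":0,"tx":0,"ty":0,"tz":0,"rx":0,"ry":0,"rz":0}]}' >/dev/null; python3 st.py
python3 -m handwheel '{"motion":[{"fingers":0,"tx":-0.2,"ty":-0.72,"tz":0.4,"rx":0,"ry":0,"rz":0},{"fingers":0,"tx":-0.2,"ty":-0.72,"tz":0.4,"rx":0,"ry":0,"rz":0},{"fingers":0,"tx":0,"ty":0,"tz":0,"rx":0,"ry":0,"rz":0},{"fingers":0,"tx":0,"ty":0,"tz":0,"rx":0,"ry":0,"rz":0}]}' >/dev/null; python3 st.py
```

```text
gauge [ 0.2 95.3 29.1] F gauge [-2.8 -9.9  8.7] yaw 0.04
gauge [ 0.2 95.3 29.1] F gauge [ -2.6 -10.3   9.9] yaw 0.04
gauge [ 0.1 95.3 29.2] F gauge [-0.1 -7.1  2.9] yaw 0.04
```

```bash
python3 -m handwheel '{"motion":[{"fingers":0,"tx":-0.2,"ty":-0.72,"tz":0,"rx":0,"ry":0,"rz":0},{"fingers":0,"tx":-0.14,"ty":-0.48,"tz":0,"rx":0,"ry":0,"rz":0},{"fingers":0,"tx":0,"ty":0,"tz":0,"rx":0,"ry":0,"rz":0},{"fingers":0,"tx":0,"ty":0,"tz":0,"rx":0,"ry":0,"rz":0}]}' >/dev/null; python3 st.py
```

```text
gauge [ 0.1 95.2 29.3] F gauge [ 0.6 -3.4 -0.8] yaw 0.04
```

```bash
python3 -m handwheel '{"motion":[{"fingers":0,"tx":-0.2,"ty":-0.72,"tz":-0.3,"rx":0,"ry":0,"rz":0},{"fingers":0,"tx":0,"ty":0,"tz":0,"rx":0,"ry":0,"rz":0},{"fingers":0,"tx":0,"ty":0,"tz":0,"rx":0,"ry":0,"rz":0}]}' >/dev/null; python3 st.py
```

```text
gauge [ 0.1 95.  29.3] F gauge [-0.3  0.7 -1. ] yaw 0.05
```

```bash
python3 -m handwheel '{"motion":[{"fingers":0,"tx":0,"ty":0,"tz":-0.4,"rx":0,"ry":0,"rz":0},{"fingers":0,"tx":0,"ty":0,"tz":0,"rx":0,"ry":0,"rz":0},{"fingers":0,"tx":0,"ty":0,"tz":0,"rx":0,"ry":0,"rz":0}]}' >/dev/null; python3 st.py
python3 -m handwheel '{"motion":[{"fingers":0.38,"tx":0,"ty":0,"tz":0,"rx":0,"ry":0,"rz":0},{"fingers":0.4,"tx":0,"ty":0,"tz":0,"rx":0,"ry":0,"rz":0},{"fingers":0.42,"tx":0,"ty":0,"tz":0,"rx":0,"ry":0,"rz":0},{"fingers":0.46,"tx":0,"ty":0,"tz":0,"rx":0,"ry":0,"rz":0},{"fingers":0.52,"tx":0,"ty":0,"tz":0,"rx":0,"ry":0,"rz":0},{"fingers":0.6,"tx":0,"ty":0,"tz":0,"rx":0,"ry":0,"rz":0},{"fingers":0.65,"tx":0,"ty":0,"tz":0,"rx":0,"ry":0,"rz":0},{"fingers":0.65,"tx":0,"ty":0,"tz":0,"rx":0,"ry":0,"rz":0}]}'; python3 st.py
```

```text
gauge [ 0.1 94.9 29.2] F gauge [-1.6  0.6  3.2] yaw 0.05
time: 16.3
tool_pos: [0.6078, 0.0921, 0.0289]
eef_rot: [[0.272, 0.962, 0.0], [0.962, -0.272, -0.0], [-0.0, 0.0, -1.0]]
wrist_force: [-0.1, 0.9, -0.1]
gripper_width: 0.059
grip_force: 0.0
gauge [ 0.2 94.6 28.9] F gauge [-0.3  0.8 -0.1] yaw 0.04
```

Released with the forces at zero. Next I'll raise the tool straight up and look.

```bash
python3 -m handwheel '{"motion":[{"fingers":0.65,"tx":0,"ty":0,"tz":8,"rx":0,"ry":0,"rz":0},{"fingers":0.65,"tx":0,"ty":0,"tz":20,"rx":0,"ry":0,"rz":0},{"fingers":0.65,"tx":0,"ty":0,"tz":30,"rx":0,"ry":0,"rz":0},{"fingers":0.65,"tx":0,"ty":0,"tz":30,"rx":0,"ry":0,"rz":0},{"fingers":0.65,"tx":0,"ty":0,"tz":30,"rx":0,"ry":0,"rz":0},{"fingers":0.65,"tx":0,"ty":0,"tz":30,"rx":0,"ry":0,"rz":0},{"fingers":0.65,"tx":0,"ty":0,"tz":0,"rx":0,"ry":0,"rz":0},{"fingers":0.65,"tx":0,"ty":0,"tz":0,"rx":0,"ry":0,"rz":0}]}' | grep -E "tool|force"
python3 - <<'E'
from workcell import arm
import cv2,numpy as np
a=arm.get_image("wrist")["frame"][...,::-1]
b=arm.get_image("side")["frame"][160:290,180:300,::-1]
cv2.imwrite("pics/g4.png",np.hstack([a,cv2.resize(b,(288,384),interpolation=cv2.INTER_CUBIC)]))
E
```

```text
tool_pos: [0.6088, 0.0921, 0.1796]
wrist_force: [-1.0, 0.1, -0.8]
grip_force: 0.0
```

View pics/g4.png

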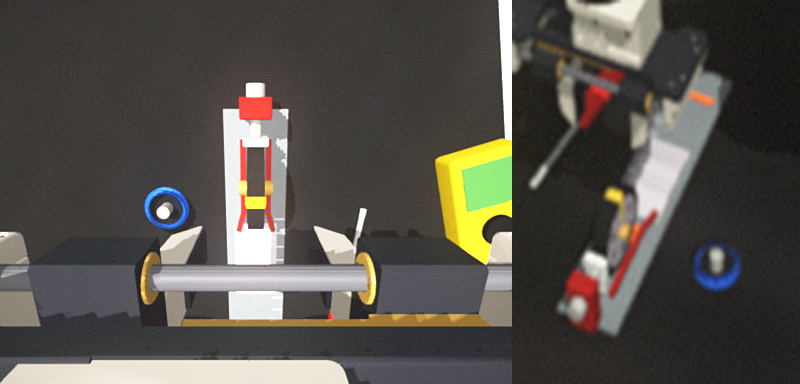

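The wheel stands upright between the kerbs against the pad. Its axle is level at (256,187), the yellow mark is on top at (256,202), and the bystanders haven't moved. Handing in.

```bash
python3 -c "
from workcell import arm
print(arm.hand_in())"
```

```text
the job is handed in; nothing more can be done
None
```

The job is handed in, no verdict returned: the wheel rolled over the riser and sill into the pocket, was pressed on the pad with about 10 N for over a second, and in the last picture stands there by itself with the mark on top.

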